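Click out the lab marker on the balance slab

ROBOT

A 6-joint arm with a two-finger parallel gripper is mounted at the origin on the work surface. World frame = base frame: x ahead of the robot, y to its left, z up, the work surface at z = 0. Lengths are in m, angles in rad, forces in N, time in s.
With the tool pointing down it reaches from about 0.425 to 0.95 m from the base axis. Payload 3.5 kg.
Tool frame: the origin (TCP) lies midway between the tips of the shut fingers; the grasp point (between the pads) lies 19 mm behind it; z points along the fingers, y is the direction in which the jaws open and shut (so a half turn about z gives the same grasp; the last joint's range is limited). The gripper opens to 85 mm and grips with 20 to 120 N. Pads are 22 mm wide; open, the fingers measure 114 mm over their backs; the gripper's body (76 mm by 85 mm) begins 54 mm behind the grasp point. The pads swing forward as they close: fully open they stand 13 mm farther back than shut.
Start: joints at [1.016, 0.286, 1.577, -0, 1.279, -0.15], TCP at [0.266, 0.62, 0.231] pointing down, gripper open.
Joint ranges: [-2.77, 2.77], [-0.9, 2.22], [0.21, 2.48], [-1.53, 4.67], [0.24, 2.81], [-2.84, 2.84]. Speed limits (rad/s): [2.79, 2.79, 3.14, 3.14, 3.14, 3.14].

INTERFACE

Orientations are given as a unit quaternion [x, y, z, w].
In Python, from plant import * gives the robot as it stands.
- The arm moves only by the shell command python3 -m jog 'ROWS' [FORCE]. ROWS is a JSON object of lists of equal length, an entry for each row: "travel": the shift along the world's x, y, z in mm, a list of three; "dr": the turn, a rotation vector about the world's x, y, z in degrees, a list of three; "jaw": the closure in counts, from 0 (fully open) to 255 (shut). In form: {"travel": [[x, y, z], ...], "dr": [[wx, wy, wz], ...], "jaw": [jaw, ...]}. A call has 1 to 5 rows; each row shifts and turns the commanded pose from where the row before left it; what a row does not reach is not made up. A row lasts 1/12 s, in which the tool goes at most 41.7 mm and 7.16 degrees, less where a joint would pass 70% of its speed; a pose out of reach is approached as far as the arm can. A call is refused whole if a number of a shift passes 41.7 or a number of a turn 7.16, either way. A call with a gripper value outside its range is refused whole. The fingers move at their own pace and stop on an object; FORCE is the grip in N (left out, the last holds). Time passes only in rows, so rows that do not move let the fingers close. It gives the time, the measured TCP pose, the force and the opening at its end, in the units of the state.
- get_state(): the state, without advancing time (a new reading comes with each control period).
- read_camera(name): name is "side" or "top"; returns the picture (384x512x3 uint8, red, green, blue); there is no depth.
- camera_info(name): a dict with "K" (3x3 intrinsics, pixels), "R" (3x3) and "t" (3): a world point X has camera coordinates R X + t. Camera axes: x right, y down, z forward; pixel columns grow to the right and rows downward; lengths in m; the calibration is good to about 2 mm. A picture is of the moment at which its call begins. camera_info takes no time and is no camera call.
- sign_off(): hands the job in, once; it reports no verdict.
The state is a dict: "time": time; "qpos": joint angles; "dq": joint speeds; "joint_efforts": joint torques, N m; "eef_pos": TCP position; "tcp_rot": TCP orientation; "contact_force": force on the tool from outside, world axes, zero at the start; "wrist_torque": the same for the moment, N m; "opening": opening from 0.0 (shut) to 1.0 (fully open).
Only numpy, scipy, OpenCV 4.12 (cv2) and the standard library are available. Lean on these libraries where they do the work, as an engineer would, in place of code of your own. Each camera call takes 0.05 s, during which the arm holds its last target. There are 200 camera calls.

TASK

Pick up the retractable marker (the one with the push button on its end), push its end button fully in against the side of the stone balance slab so that the tip comes out and stays out, then lay it down flat on the black mat and let go. Leave the capped marker where it is.

Things in the scene. Friction and masses are not known exactly. Their poses are not given: they have to be found in the camera images.
- marker_mid (a point): Retractable marker lying on the bench, 72 g: white square barrel 120 x 22 x 22 mm, a 20 mm grey cone at the tip end, a thin push button (13 mm across, 14 mm out) at the other. Point: barrel's centre, 11 mm up. x runs along it to the tip; the button's face is at x = -74 mm when out, -64 when in. At first the button points roughly to the slab (within 35 degrees). z is up.
- button (a joint): Push button of the retractable marker: 0 = fully out, tip hidden; 0.010 m = fully in, black tip 10 mm out of the cone. It takes about 4 N to push, has a firm stop at 0.010 and stays where it is left (no spring back).
- capped_mid (a point): The capped marker, a bystander with the same barrel and cone, but with a thick grey cap over the other end: the cap is as wide as the barrel (24 mm), covers 45 mm of it and ends 16 mm beyond it, rounded, with no thin button. Point: barrel's centre, half-way up; x runs towards its cone.
- slab_face (a point): Fixed stone slab, 280 mm wide, 300 deep, 60 high, on the bench, carrying a balance. Point: middle of the upright side face to press on, which looks to the middle of the bench (30 mm up). x points level into the slab, square to the face; y runs along the face; z up. The balance (to 127 mm above the bench) begins 100 mm behind the face.
- mat_mid (a point): The black rubber mat fixed on the bench, 160 mm (x) by 220 mm (y), 4 mm thick. The point is the centre of its top face, 4 mm above the bench; z is up.
Mind the look-alikes: they are no part of the job. Leave any purple look-alike of the part that bears marker_mid alone.

How it is judged:
On the way:
1. the held marker's button is pushed in by at least 8 of its 10 mm while the marker presses against the slab (value of joint button above 0.008 m and contact force between marker and slab above 0.5 N and contact force between the fingers and marker above 1 N), for 0.02 s.
At the end, for the whole second after the job is handed in: The button is in by at least 7.5 of its 10 mm, so the tip is out, and the retractable marker lies flat (within 7 degrees) and at rest on the mat, the middle of its barrel anywhere over the mat (value of joint button above 0.0075 m and x of marker_mid in the frame of mat_mid between -0.08 and 0.08 m and y of marker_mid in the frame of mat_mid between -0.11 and 0.11 m and height (world z) of marker_mid below 0.021 m and angle between marker_mid's own x axis and vertical between 1.45 and 1.69 rad and linear speed of marker below 0.02 m/s); the robot touches nothing.
It fails at once if the capped marker is moved by more than 30 mm (distance of capped_mid from where it was at the start of the episode above 0.03 m).
It also fails if it takes over 48 s, if anything falls off the work surface, if the arm or the gripper's body presses on something with over 40 N, if the wrist force passes 120 N, or if a joint passes its speed limit or range.

## Working session

There is one attempt and no reset: what is moved stays moved. The work goes in short steps, Python scripts to look and compute and a shell command to move; the robot and the scene stay as the last step left them, time stands still between calls to the robot, and variables do not carry over. Pictures are saved under pics/ and viewed, about 8 in all and at most 12, crops included, and the job is handed in when it is done.

```bash
mkdir -p pics; ls; python3 - <<'E'
from plant import *
import cv2
for n in("top","side"):
    cv2.imwrite(f"pics/{n}0.png",read_camera(n)[:,:,::-1])
    i=camera_info(n);print(n,i["K"],i["R"],i["t"])
print(get_state())
E
```

```text
pics
top [[405.50166505   0.         254.97816472]
 [  0.         405.50166505 193.48210851]
 [  0.           0.           1.        ]] [[-0.00542382 -0.99994419  0.00906605]
 [-0.99780213  0.00481301 -0.06608897]
 [ 0.06604165 -0.00940458 -0.99777255]] [0.08427604 0.48964066 0.97670096]
side [[352.76112655   0.         256.75053838]
 [  0.         352.76112655 191.07571542]
 [  0.           0.           1.        ]] [[ 0.99421214 -0.10663984 -0.01304482]
 [-0.08142147 -0.66869198 -0.73906805]
 [ 0.07009113  0.73585255 -0.67350446]] [-0.45440259  0.12599626  0.76685268]
{'time': 0.1, 'qpos': array([ 1.01601249e+00,  2.87116687e-01,  1.57804854e+00,  4.53456764e-05,
        1.27861643e+00, -1.49982527e-01]), 'dq': array([-0.00019402, -0.00054921, -0.00328698,  0.00106043,  0.00017046,
        0.00073248]), 'joint_efforts': array([-3.42346666e-04, -4.07295370e+01, -2.93698937e+01, -1.61433354e-04,
        3.38268030e-03,  6.36092267e-06]), 'eef_pos': array([0.26546973, 0.61994868, 0.23004938]), 'tcp_rot': array([ 2.01027860e-01,  9.79584913e-01, -1.01975852e-03, -3.98123192e-04]), 'contact_force': array([0.62246008, 0.79289209, 0.08921527]), 'wrist_torque': array([ 0.00906057, -0.00967392,  0.06984016]), 'opening': 0.9988802861149726}
```

View pics/top0.png

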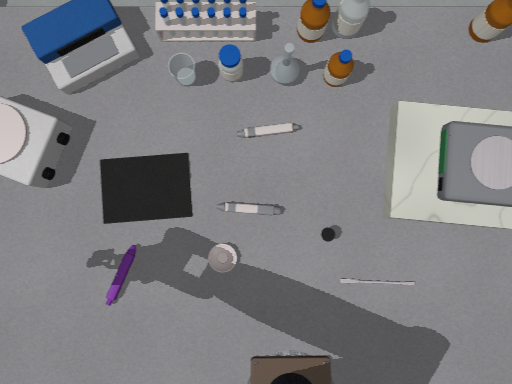

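View pics/side0.png

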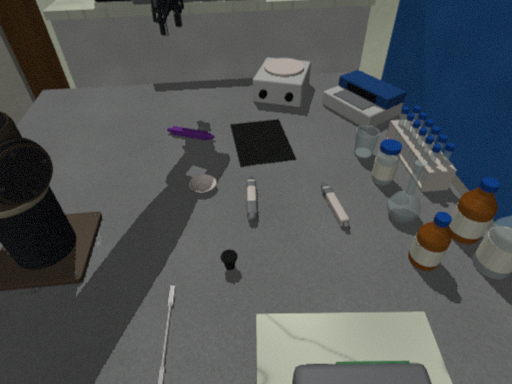

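The top view shows two white-barrelled markers, at about (270,130) and (250,209). The slab face is at column ~393, the mat is at (146,188), and a purple look-alike is at (121,274). I need a closer crop to tell cap from button.

```bash
python3 - <<'E'
import cv2,numpy as np
t=cv2.imread("pics/top0.png");s=cv2.imread("pics/side0.png")
f=lambda im,c,r,w,h:cv2.resize(im[r:r+h,c:c+w],(400,300),interpolation=cv2.INTER_CUBIC)
cv2.imwrite("pics/crop.png",np.vstack([np.hstack([f(t,220,100,100,75),f(t,200,172,100,75)]),np.hstack([f(s,290,160,100,75),f(s,205,160,100,75)])]))
E
```

```text
(no output)
```

View pics/crop.png

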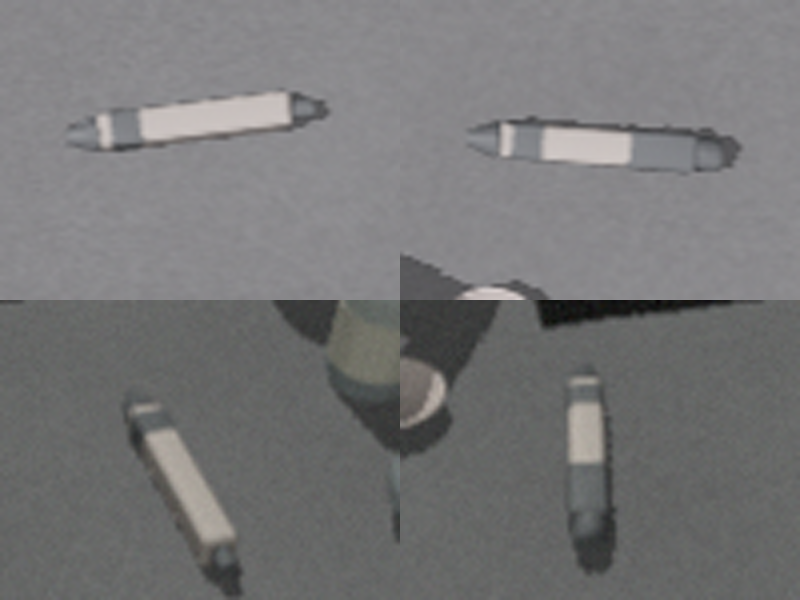

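Top-left crop: this is the retractable marker. Its barrel runs from px (244.6,133) at the cone end to (293,127) at the thin button end, and the button points right towards the slab. The other one, at (250,209), has the thick cap. Next I turn these pixels into positions.

```bash
cat > h.py <<'E'
from plant import *
import cv2,numpy as np
def px2w(n,uv,z):
    i=camera_info(n);K,R,t=map(np.array,(i["K"],i["R"],i["t"]))
    c=-R.T@t; d=R.T@np.linalg.solve(K,[uv[0],uv[1],1]); return c+d*(z-c[2])/d[2]
def w2px(n,X):
    i=camera_info(n);p=np.array(i["K"])@(np.array(i["R"])@X+i["t"]);return p[:2]/p[2]
E
python3 - <<'E'
from h import *
t=cv2.imread("pics/top0.png").astype(int);s=cv2.imread("pics/side0.png").astype(int)
def blob(m,near,name):
    n,l=cv2.connectedComponents(m.astype(np.uint8));l=(l==l[near[1],near[0]]).astype(np.uint8)
    c=cv2.findContours(l,0,2)[0][0];r=cv2.minAreaRect(c);print(name,r,l.sum());return r
g=t.sum(2)/3
print("barrel RGB",t[130,270],t[131,250],"bench",t[110,270],"slab",t[110,405],t[160,400])
r=blob(g>170,(270,130),"white")
b=cv2.boxPoints(r);print([px2w("top",p,.022).round(4) for p in b])
A=px2w("top",(244.6,133),.022);B=px2w("top",(293,127.2),.022);print("barrel",A,B,np.linalg.norm(A-B),"mid",(A+B)/2,np.degrees(np.arctan2(*(A-B)[[1,0]])))
r=blob(g<40,(146,188),"mat");
for p in cv2.boxPoints(r):print("mat",px2w("top",p,.004).round(4))
# slab edge: subpixel along rows
E_=[]
for v in range(112,212,8):
    row=cv2.GaussianBlur(t.astype(np.float32),(1,3),0)[v,380:412].mean(1);d=np.diff(row);k=d.argmax();E_.append(px2w("top",(380+k+.5,v),.06)[:2]);print(v,380+k+.5,d[k].round(),E_[-1].round(4))
for n,u in(("cTop",(397,102)),("cBot",(391,220))):print(n,px2w("top",u,.06).round(4))
# side check
for X in((A+B)/2,A,B):print("side px",w2px("side",X).round(1))
E
```

```text
barrel RGB [192 194 202] [135 130 129] bench [139 136 138] slab [186 196 195] [187 196 195]
white ((273.0231018066406, 128.68463134765625), (7.814188003540039, 36.83831787109375), 82.87498474121094) 289
[array([0.6533, 0.0827, 0.022 ]), array([ 0.6644, -0.0074,  0.022 ]), array([ 0.645 , -0.0096,  0.022 ]), array([0.634 , 0.0804, 0.022 ])]
barrel [0.63864909 0.10650664 0.022     ] [ 0.65268617 -0.01264016  0.022     ] 0.11997083228625993 mid [0.64566763 0.04693324 0.022     ] 96.71923262219292
mat ((145.4705810546875, 187.61764526367188), (63.27460861206055, 87.97087097167969), 85.60128784179688) 5503
mat [0.5774 0.4679 0.004 ]
mat [0.5934 0.2506 0.004 ]
mat [0.4365 0.2378 0.004 ]
mat [0.4211 0.4529 0.004 ]
112 397.5 33.0 [ 0.6797 -0.2577]
120 396.5 43.0 [ 0.6604 -0.2548]
128 396.5 29.0 [ 0.6411 -0.2543]
136 395.5 39.0 [ 0.622  -0.2513]
144 394.5 32.0 [ 0.6028 -0.2484]
152 394.5 37.0 [ 0.5837 -0.2479]
160 393.5 39.0 [ 0.5647 -0.245 ]
168 393.5 33.0 [ 0.5457 -0.2444]
176 392.5 42.0 [ 0.5268 -0.2416]
184 391.5 28.0 [ 0.5079 -0.2387]
192 391.5 39.0 [ 0.4891 -0.2381]
200 390.5 37.0 [ 0.4703 -0.2353]
208 390.5 36.0 [ 0.4516 -0.2348]
cTop [ 0.7039 -0.2572  0.06  ]
cBot [ 0.4235 -0.2352  0.06  ]
side px [334. 202.]
side px [324.8 185.6]
side px [344.2 220.2]
```

The numbers agree with the given sizes:

| Item | Measured | Given |
|---|---|---|
| Barrel length | 120 mm | 120 mm |
| Slab width | 281 mm | 280 mm |
| Mat | 157 x 217 mm | 160 x 220 mm |

- **Marker:** middle at (0.647, 0.047), axis at 97°.
- **Slab:** into-face direction is -95.6°, so the marker needs a yaw of about -12.6°.
- **Grasp:** jaws at 7°, so I turn about -60° from here.

Next I move above the marker.

```bash

R='{"travel":[[19,-28.6,-5],[19,-28.6,-5],[19,-28.6,-5],[19,-28.6,-5],[19,-28.6,-5]],"dr":[[0,0,-3],[0,0,-3],[0,0,-3],[0,0,-3],[0,0,-3]],"jaw":[0,0,0,0,0]}' ; true
python3 -m jog '{"travel":[[19,-28.6,-5],[19,-28.6,-5],[19,-28.6,-5],[19,-28.6,-5],[19,-28.6,-5]],"dr":[[0,0,-3],[0,0,-3],[0,0,-3],[0,0,-3],[0,0,-3]],"jaw":[0,0,0,0,0]}' 60
python3 -m jog '{"travel":[[19,-28.6,-5],[19,-28.6,-5],[19,-28.6,-5],[19,-28.6,-5],[19,-28.6,-5]],"dr":[[0,0,-3],[0,0,-3],[0,0,-3],[0,0,-3],[0,0,-3]],"jaw":[0,0,0,0,0]}'
python3 -m jog '{"travel":[[19,-28.6,-5],[19,-28.6,-5],[19,-28.6,-5],[19,-28.6,-5],[19,-28.6,-5]],"dr":[[0,0,-3],[0,0,-3],[0,0,-3],[0,0,-3],[0,0,-3]],"jaw":[0,0,0,0,0]}'
python3 -m jog '{"travel":[[19,-28.6,-5],[19,-28.6,-5],[19,-28.6,-5],[19,-28.6,-5],[19,-28.6,-5]],"dr":[[0,0,-3],[0,0,-3],[0,0,-3],[0,0,-3],[0,0,-3]],"jaw":[0,0,0,0,0]}'
python3 -m jog '{"travel":[[0,0,0],[0,0,0],[0,0,0]],"dr":[[0,0,0],[0,0,0],[0,0,0]],"jaw":[0,0,0]}'
```

```text
time: 0.52
eef_pos: [0.361, 0.4759, 0.2054]
tcp_rot: [0.328, 0.945, -0.0, -0.0]
contact_force: [0.2, 0.2, 0.3]
opening: 1.002
time: 0.93
eef_pos: [0.4561, 0.3328, 0.1806]
tcp_rot: [0.449, 0.894, -0.0, -0.0]
contact_force: [-0.2, 0.7, 0.5]
opening: 0.998
time: 1.35
eef_pos: [0.5511, 0.1898, 0.1556]
tcp_rot: [0.562, 0.827, -0.0, -0.0]
contact_force: [0.0, 0.1, 0.2]
opening: 0.998
time: 1.77
eef_pos: [0.6461, 0.0469, 0.1304]
tcp_rot: [0.665, 0.747, -0.0, -0.0]
contact_force: [0.7, 0.2, -0.5]
opening: 0.998
time: 2.02
eef_pos: [0.6451, 0.0487, 0.1307]
tcp_rot: [0.664, 0.748, -0.0, -0.001]
contact_force: [0.0, -0.1, -0.1]
opening: 0.998
```

```bash

python3 -m jog '{"travel":[[2,-2,-25],[0,0,-25],[0,0,-25],[0,0,-25],[0,0,-18]],"dr":[[0,0,0],[0,0,0],[0,0,0],[0,0,0],[0,0,0]],"jaw":[0,0,0,0,0]}'
python3 -m jog '{"travel":[[0,0,-6],[0,0,0],[0,0,0]],"dr":[[0,0,0],[0,0,0],[0,0,0]],"jaw":[0,0,0]}'
python3 -m jog '{"travel":[[0,0,0],[0,0,0],[0,0,0],[0,0,0],[0,0,0]],"dr":[[0,0,0],[0,0,0],[0,0,0],[0,0,0],[0,0,0]],"jaw":[150,200,230,230,230]}' 60
python3 -m jog '{"travel":[[0,0,0],[0,0,0],[0,0,0],[0,0,0],[0,0,0]],"dr":[[0,0,0],[0,0,0],[0,0,0],[0,0,0],[0,0,0]],"jaw":[230,230,230,230,230]}'
python3 - <<'E'
from h import *
cv2.imwrite("pics/side1.png",cv2.resize(read_camera("side")[130:260,250:420,::-1],None,fx=4,fy=4,interpolation=2))
E
```

```text
time: 2.43
eef_pos: [0.6457, 0.0485, 0.0111]
tcp_rot: [0.663, 0.749, -0.001, -0.001]
contact_force: [1.0, -0.7, -0.9]
opening: 0.999
time: 2.68
eef_pos: [0.6479, 0.0474, 0.0081]
tcp_rot: [0.663, 0.748, 0.0, 0.0]
contact_force: [-0.1, 1.3, 0.0]
opening: 0.997
time: 3.1
eef_pos: [0.6482, 0.0464, 0.008]
tcp_rot: [0.664, 0.748, 0.0, 0.0]
contact_force: [0.6, -0.7, -0.3]
opening: 0.301
time: 3.52
eef_pos: [0.6485, 0.0463, 0.0082]
tcp_rot: [0.664, 0.748, 0.0, 0.001]
contact_force: [-1.1, -0.4, 5.9]
opening: 0.239
```

View pics/side1.png

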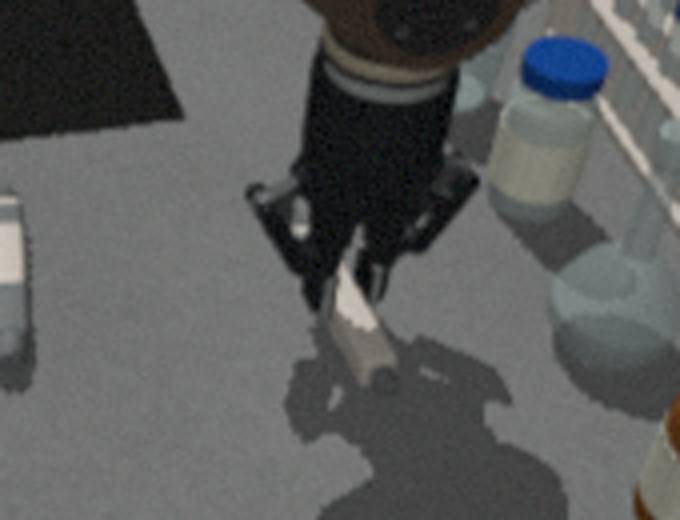

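The marker sits between the pads with its barrel in line, button towards the camera at (380,378) in the crop. Next I lift it, yaw it square to the slab and approach to about 10 mm short.

```bash

python3 -m jog '{"travel":[[0,0,8],[0,0,9],[0,0,10],[0,0,0],[0,0,0]],"dr":[[0,0,0],[0,0,-4],[0,0,-4.4],[0,0,-4],[0,0,0]],"jaw":[230,230,230,230,230]}'
python3 -m jog '{"travel":[[-3,-30,0],[-3,-30,0],[-3,-30,0],[-3,-30,0],[-3,-30,0]],"dr":[[0,0,0],[0,0,0],[0,0,0],[0,0,0],[0,0,0]],"jaw":[230,230,230,230,230]}'
python3 -m jog '{"travel":[[-3,-30,0],[-3,-30,0],[0,0,0],[0,0,0],[0,0,0]],"dr":[[0,0,0],[0,0,0],[0,0,0],[0,0,0],[0,0,0]],"jaw":[230,230,230,230,230]}'
python3 - <<'E'
from h import *
a=cv2.resize(read_camera("top")[90:170,300:410,::-1],(400,290),interpolation=2)
b=cv2.resize(read_camera("side")[200:350,240:440,::-1],(400,290),interpolation=2)
cv2.imwrite("pics/near.png",np.hstack([a,b]))
E
```

```text
time: 3.98
eef_pos: [0.6475, 0.0465, 0.0344]
tcp_rot: [0.741, 0.671, -0.0, -0.0]
contact_force: [0.1, 0.1, 0.5]
opening: 0.235
time: 4.4
eef_pos: [0.6315, -0.1044, 0.0332]
tcp_rot: [0.74, 0.673, -0.001, -0.001]
contact_force: [0.3, -0.0, -1.2]
opening: 0.243
time: 4.82
eef_pos: [0.626, -0.1629, 0.0334]
tcp_rot: [0.741, 0.672, -0.0, -0.001]
contact_force: [0.2, -0.3, -1.2]
opening: 0.233
```

View pics/near.png

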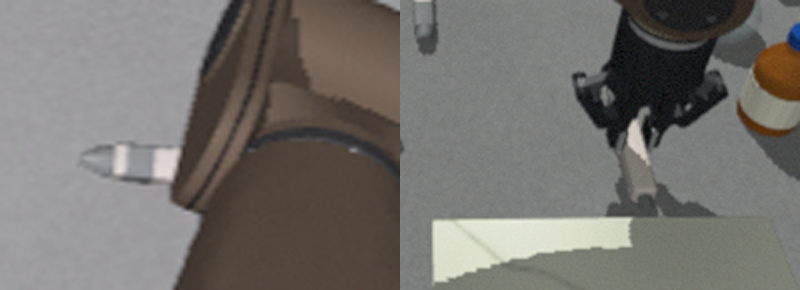

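The marker is level, held and square to the slab face: cone at left in the top crop, button at (645,203) in the side crop just above the slab edge. Next I creep in, watching the force.

```bash

python3 -m jog '{"travel":[[-0.5,-4,0],[-0.4,-4,0],[-0.3,-3,0],[0,0,0],[0,0,0]],"dr":[[0,0,0],[0,0,0],[0,0,0],[0,0,0],[0,0,0]],"jaw":[230,230,230,230,230]}'
python3 -m jog '{"travel":[[-0.2,-2,0],[-0.2,-2,0],[0,0,0]],"dr":[[0,0,0],[0,0,0],[0,0,0]],"jaw":[230,230,230]}'
python3 -m jog '{"travel":[[-0.2,-2,0],[-0.2,-2,0],[0,0,0]],"dr":[[0,0,0],[0,0,0],[0,0,0]],"jaw":[230,230,230]}'
python3 -m jog '{"travel":[[-0.2,-2,0],[0,0,0],[0,0,0]],"dr":[[0,0,0],[0,0,0],[0,0,0]],"jaw":[230,230,230]}'
```

```text
time: 5.33
eef_pos: [0.6257, -0.1746, 0.0344]
tcp_rot: [0.741, 0.672, 0.0, 0.0]
contact_force: [0.8, 0.0, -0.7]
opening: 0.236
time: 5.58
eef_pos: [0.6252, -0.1789, 0.0344]
tcp_rot: [0.741, 0.672, -0.0, 0.0]
contact_force: [-0.1, 0.2, -0.8]
opening: 0.236
time: 5.83
eef_pos: [0.6248, -0.182, 0.0343]
tcp_rot: [0.741, 0.672, 0.0, -0.001]
contact_force: [-0.0, 2.8, -0.1]
opening: 0.24
time: 6.08
eef_pos: [0.6246, -0.1841, 0.0342]
tcp_rot: [0.741, 0.672, 0.0, -0.0]
contact_force: [1.0, 4.1, -0.9]
opening: 0.237
```

Contact is at y of about -0.181 with ~4 N, as expected for the button. I continue to the stop.

```bash

python3 -m jog '{"travel":[[-0.2,-2,0],[-0.2,-2,0],[0,0,0]],"dr":[[0,0,0],[0,0,0],[0,0,0]],"jaw":[230,230,230]}'
python3 -m jog '{"travel":[[-0.1,-1.5,0],[0,0,0],[0,0,0]],"dr":[[0,0,0],[0,0,0],[0,0,0]],"jaw":[230,230,230]}'
python3 -m jog '{"travel":[[-0.1,-1,0],[0,0,0],[0,0,0]],"dr":[[0,0,0],[0,0,0],[0,0,0]],"jaw":[230,230,230]}'
python3 -m jog '{"travel":[[-0.1,-1,0],[0,0,0],[0,0,0]],"dr":[[0,0,0],[0,0,0],[0,0,0]],"jaw":[230,230,230]}'
```

```text
time: 6.33
eef_pos: [0.6241, -0.1888, 0.0343]
tcp_rot: [0.741, 0.672, -0.0, -0.0]
contact_force: [0.3, 3.1, -1.3]
opening: 0.242
time: 6.58
eef_pos: [0.624, -0.1902, 0.0342]
tcp_rot: [0.741, 0.672, -0.0, -0.0]
contact_force: [0.6, 3.0, -0.3]
opening: 0.237
time: 6.83
eef_pos: [0.624, -0.1902, 0.0343]
tcp_rot: [0.741, 0.672, 0.0, -0.001]
contact_force: [1.5, 6.3, -0.8]
opening: 0.239
time: 7.08
eef_pos: [0.624, -0.1902, 0.0343]
tcp_rot: [0.741, 0.672, 0.001, -0.001]
contact_force: [0.4, 8.4, 0.6]
opening: 0.24
```

The TCP has stopped at -0.190 and the force is rising, so this is likely the firm stop. I press a little more to confirm.

```bash

python3 -m jog '{"travel":[[-0.1,-1.5,0],[0,0,0],[0,0,0]],"dr":[[0,0,0],[0,0,0],[0,0,0]],"jaw":[230,230,230]}'
python3 -m jog '{"travel":[[-0.1,-1.5,0],[0,0,0],[0,0,0]],"dr":[[0,0,0],[0,0,0],[0,0,0]],"jaw":[230,230,230]}'
python3 -m jog '{"travel":[[0,2,0],[0,4,0],[2,20,0],[2,20,0],[0,0,0]],"dr":[[0,0,0],[0,0,0],[0,0,0],[0,0,0],[0,0,0]],"jaw":[230,230,230,230,230]}'
python3 - <<'E'
from h import *
a=cv2.resize(read_camera("top")[90:170,270:380,::-1],(400,290),interpolation=2)
b=cv2.resize(read_camera("side")[180:330,240:440,::-1],(400,290),interpolation=2)
cv2.imwrite("pics/after.png",np.hstack([a,b]))
E
```

```text
time: 7.33
eef_pos: [0.624, -0.1903, 0.0342]
tcp_rot: [0.741, 0.671, 0.002, -0.002]
contact_force: [2.2, 12.7, 1.9]
opening: 0.24
time: 7.58
eef_pos: [0.6239, -0.1904, 0.0342]
tcp_rot: [0.741, 0.671, 0.003, -0.003]
contact_force: [2.1, 17.0, 3.0]
opening: 0.239
time: 8.0
eef_pos: [0.6277, -0.1475, 0.0343]
tcp_rot: [0.74, 0.673, -0.0, 0.0]
contact_force: [0.2, 0.1, -1.3]
opening: 0.237
```

View pics/after.png

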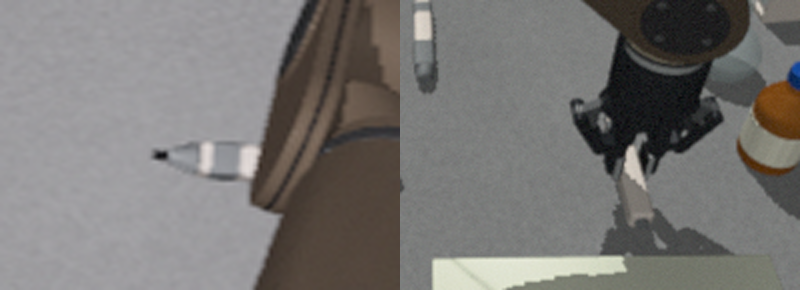

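The black tip is out of the cone (160,155) and the marker is still held straight. Next I lift it and carry it over to the mat.

```bash

python3 -m jog '{"travel":[[0,0,20],[0,5,25],[-2,10,25],[-7,25,20],[-7,30,0]],"dr":[[0,0,0],[0,0,0],[0,0,0],[0,0,0],[0,0,0]],"jaw":[230,230,230,230,230]}'
python3 -m jog '{"travel":[[-7,30,0],[-7,30,0],[-7,30,0],[-7,30,0],[-7,30,0]],"dr":[[0,0,2],[0,0,2],[0,0,2],[0,0,2],[0,0,2]],"jaw":[230,230,230,230,230]}'
python3 -m jog '{"travel":[[-7,30,0],[-7,30,0],[-7,30,0],[-7,30,0],[-7,30,0]],"dr":[[0,0,0],[0,0,0],[0,0,0],[0,0,0],[0,0,0]],"jaw":[230,230,230,230,230]}'
python3 -m jog '{"travel":[[-7,30,0],[-7,30,0],[-7,30,0],[-7,30,0],[0,0,0]],"dr":[[0,0,0],[0,0,0],[0,0,0],[0,0,0],[0,0,0]],"jaw":[230,230,230,230,230]}'
python3 -m jog '{"travel":[[0,0,-25],[0,0,-25],[0,0,-25],[0,0,-15],[0,0,0]],"dr":[[0,0,0],[0,0,0],[0,0,0],[0,0,0],[0,0,0]],"jaw":[230,230,230,230,230]}'
python3 -m jog '{"travel":[[0,0,0],[0,0,0],[0,0,0]],"dr":[[0,0,0],[0,0,0],[0,0,0]],"jaw":[230,230,230]}'
```

```text
time: 8.52
eef_pos: [0.6154, -0.0828, 0.1308]
tcp_rot: [0.742, 0.67, 0.002, 0.006]
contact_force: [1.8, 0.6, -0.5]
opening: 0.238
time: 8.93
eef_pos: [0.5769, 0.0705, 0.1248]
tcp_rot: [0.679, 0.734, -0.0, 0.001]
contact_force: [0.7, -0.1, -0.9]
opening: 0.235
time: 9.35
eef_pos: [0.5423, 0.2208, 0.1247]
tcp_rot: [0.68, 0.733, 0.0, 0.001]
contact_force: [0.7, -0.5, -0.0]
opening: 0.238
time: 9.77
eef_pos: [0.5136, 0.3442, 0.1248]
tcp_rot: [0.678, 0.735, 0.001, 0.0]
contact_force: [-0.8, -0.2, -0.7]
opening: 0.24
time: 10.18
eef_pos: [0.5119, 0.338, 0.03]
tcp_rot: [0.68, 0.733, -0.004, -0.001]
contact_force: [-0.9, -0.2, -1.4]
opening: 0.237
time: 10.43
eef_pos: [0.5156, 0.341, 0.0364]
tcp_rot: [0.68, 0.734, 0.002, 0.001]
contact_force: [0.1, 0.3, -0.3]
opening: 0.239
```

```bash

python3 -m jog '{"travel":[[0,0,-8],[0,0,-7],[0,0,-4],[0,0,0],[0,0,0]],"dr":[[0,0,0],[0,0,0],[0,0,0],[0,0,0],[0,0,0]],"jaw":[230,230,230,230,230]}'
python3 -m jog '{"travel":[[0,0,-1.5],[0,0,0],[0,0,0]],"dr":[[0,0,0],[0,0,0],[0,0,0]],"jaw":[230,230,230]}'
python3 -m jog '{"travel":[[0,0,-1],[0,0,0],[0,0,0]],"dr":[[0,0,0],[0,0,0],[0,0,0]],"jaw":[230,230,230]}'
```

```text
time: 10.85
eef_pos: [0.5132, 0.3408, 0.0146]
tcp_rot: [0.679, 0.734, -0.001, -0.0]
contact_force: [-0.4, -0.2, -0.4]
opening: 0.237
time: 11.1
eef_pos: [0.5138, 0.341, 0.0139]
tcp_rot: [0.679, 0.734, 0.0, 0.0]
contact_force: [0.2, 0.1, -0.5]
opening: 0.236
time: 11.35
eef_pos: [0.5137, 0.341, 0.0129]
tcp_rot: [0.679, 0.734, 0.0, 0.0]
contact_force: [-0.1, 1.2, -0.8]
opening: 0.241
```

```bash

python3 -m jog '{"travel":[[0,0,-1],[0,0,0],[0,0,0]],"dr":[[0,0,0],[0,0,0],[0,0,0]],"jaw":[230,230,230]}'
python3 -m jog '{"travel":[[0,0,0],[0,0,0],[0,0,0],[0,0,0],[0,0,0]],"dr":[[0,0,0],[0,0,0],[0,0,0],[0,0,0],[0,0,0]],"jaw":[170,160,140,120,100]}'
python3 -m jog '{"travel":[[0,0,0],[0,0,0],[0,0,0],[0,0,0],[0,0,0]],"dr":[[0,0,0],[0,0,0],[0,0,0],[0,0,0],[0,0,0]],"jaw":[50,0,0,0,0]}'
python3 -m jog '{"travel":[[0,0,10],[0,0,20],[0,0,30],[0,0,30],[0,0,30]],"dr":[[0,0,0],[0,0,0],[0,0,0],[0,0,0],[0,0,0]],"jaw":[0,0,0,0,0]}'
python3 -m jog '{"travel":[[0,-30,15],[0,-35,15],[0,-35,0],[0,-35,0],[0,-35,0]],"dr":[[0,0,0],[0,0,0],[0,0,0],[0,0,0],[0,0,0]],"jaw":[0,0,0,0,0]}'
python3 -m jog '{"travel":[[0,-35,0],[0,-35,0],[0,0,0],[0,0,0],[0,0,0]],"dr":[[0,0,0],[0,0,0],[0,0,0],[0,0,0],[0,0,0]],"jaw":[0,0,0,0,0]}'
python3 - <<'E'
from h import *
t=read_camera("top");s=read_camera("side");np.save("t.npy",t)
a=cv2.resize(t[140:235,90:225,::-1],(400,290),interpolation=2)
b=cv2.resize(s[100:230,160:340,::-1],(400,290),interpolation=2)
cv2.imwrite("pics/final.png",np.hstack([a,b]))
E
```

```text
time: 11.6
eef_pos: [0.5139, 0.3411, 0.0122]
tcp_rot: [0.679, 0.734, 0.0, 0.0]
contact_force: [-0.6, -0.7, 0.9]
opening: 0.235
time: 12.02
eef_pos: [0.5137, 0.3409, 0.0118]
tcp_rot: [0.679, 0.734, -0.0, -0.0]
contact_force: [-0.0, 0.2, 0.4]
opening: 0.607
time: 12.43
eef_pos: [0.5137, 0.341, 0.0118]
tcp_rot: [0.679, 0.734, -0.0, -0.0]
contact_force: [-0.1, -0.4, -0.6]
opening: 0.997
time: 12.85
eef_pos: [0.5135, 0.3409, 0.1337]
tcp_rot: [0.679, 0.734, -0.0, -0.0]
contact_force: [0.1, 0.5, 0.6]
opening: 0.995
time: 13.27
eef_pos: [0.5137, 0.1696, 0.1634]
tcp_rot: [0.679, 0.734, 0.001, 0.001]
contact_force: [1.2, -0.3, -0.1]
opening: 1.004
time: 13.68
eef_pos: [0.5138, 0.101, 0.1625]
tcp_rot: [0.68, 0.734, 0.0, 0.0]
contact_force: [-0.5, 0.5, 0.7]
opening: 0.997
```

View pics/final.png

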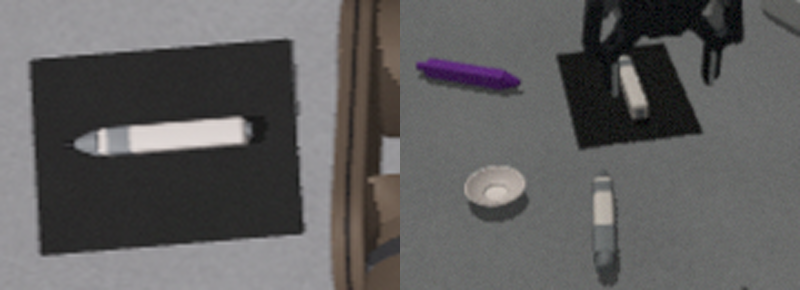

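The marker lies flat in the middle of the mat: barrel about (97–250,135) in the left crop, with its shadow close beside it. The capped marker hasn't moved and the gripper is clear, so I hand in.

```bash
python3 -c "
from plant import *
print(sign_off(),get_state()['time'])"
```

```text
the job is handed in; nothing more can be done
the job is handed in; nothing more can be done
```

I picked up the retractable marker, pushed its button in against the slab, laid the marker on the black mat and let go. I handed the job in at about 14 s on the robot's clock; no verdict is reported.

- **Button:** about 4 N while it travelled, then a firm stop about 9–10 mm after first contact, pressed to 17 N. The picture afterwards showed the black tip out of the cone. The joint value can't be read, so this rests on the force, the travel and the picture.
- **Placing:** in the last pictures the marker lies flat near the middle of the mat, with the open gripper well clear of it. The black tip can hardly be seen against the black mat, so I couldn't confirm it again there.
- **Capped marker:** it looks to be where it was at the start; I checked this by eye, not by measuring.

No check failed or disagreed.

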